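Pack the schnitzel kit tray for the butcher's vending machine

TASK

Pack the schnitzel kit for the vending machine: put the square tub, the round jar and the spice tin upright and the meat mallet lying flat into the black tray, each fully home in the opening that is cut to its shape. Take the mallet at its balance point, close behind the heavy head, so that it carries level, and set each thing down rather than dropping it. Leave the round tub and the six-sided jar standing where they are.

Things in the scene. Friction and masses are not known exactly. Their poses are not given: they have to be found in the camera images.
- tub_mid (a point): Square lidded tub: white cup 54 x 54 mm under an overhanging square lid 60 x 60 mm (the top 12 mm), 52 mm tall in all, paper label on the lid. Point: its centre, 26 mm up; z up, x and y along its sides. About 0.18 kg.
- jar_mid (a point): Round straight-sided amber jar, 52 mm across, 76 mm tall, with a brass-coloured lid as wide as the jar. Point: its centre, 38 mm up; z up. About 0.2 kg.
- tin_mid (a point): Rectangular steel spice tin standing upright, 56 mm (along its x) by 36 mm (along its y), 78 mm tall. Point: its centre, 39 mm up. About 0.12 kg.
- mallet_mid (a point): Cast aluminium meat mallet lying level, 220 mm long along x, 0.4 kg. Point: mid-length, 20 mm above its underside. At the -x end a block head 62 mm wide (y), 42 long (x), 40 high, centred 89 mm from the point; then a round handle 22 mm thick, its axis 18 to 20 mm up, ending in a 31 mm knob at +x. It balances on the handle 46 mm from the point towards -x, 22 mm behind the head's face.
- round_tub_mid (a point): Look-alike that stays: round lidded tub, 60 mm across, 52 mm tall, same white cup, clear-edged lid and label as the square one. Point: its centre, 26 mm up.
- hex_jar_mid (a point): Look-alike that stays: six-sided amber jar, 52 mm across the flats (60 mm over the corners), 76 mm tall, with a brass-coloured lid narrower (42 mm) than the jar. Point: its centre, 38 mm up.
- inlay_square: Brown board inlay 86 x 86 mm, 13 mm thick, fixed in the black kit tray; one square opening 70 x 70 mm, for the square tub, cut right through to the black tray floor, which is level with the inlay's underside, 3 mm above the table. Origin: centre of the underside, z up. The three square inlays lie in a row (87 mm apart along their y) in any order, on the tray's side away from the robot.
- inlay_round: Brown board inlay 86 x 86 mm, 13 mm thick, fixed in the black kit tray; one round opening 66 mm across, for the round jar, cut right through to the black tray floor, which is level with the inlay's underside, 3 mm above the table. Origin: centre of the underside, z up. The three square inlays lie in a row (87 mm apart along their y) in any order, on the tray's side away from the robot.
- inlay_oblong: Brown board inlay 86 x 86 mm, 13 mm thick, fixed in the black kit tray; one rectangular opening 52 mm (x) by 72 mm (y), for the spice tin, cut right through to the black tray floor, which is level with the inlay's underside, 3 mm above the table. Origin: centre of the underside, z up. The three square inlays lie in a row (87 mm apart along their y) in any order, on the tray's side away from the robot.
- inlay_long: Long board inlay 88 (x) by 258 (y) mm, 9 mm thick, along the near side of the same fixed tray (184 x 270 mm, rim 18 mm above the table). Opening for the mallet, either way round: 78 (x) by 238 (y) mm, through to the tray floor, 3 mm above the table. Origin: centre of the underside, on that floor, 89 mm from the row of square inlays. Other clutter stands farther off than the tray.
Things that resemble listed ones, but are neither listed nor needed, are in the scene too. What is shaped like the part that bears tub_mid but green or pink is not meant. What is shaped like the inlay_oblong but purple is not meant.

How it is judged (in metres and radians):
At the end, for the whole second after the job is handed in: Tub, jar and tin stand upright on the floor of their own openings, within 12 mm of the centre; the mallet lies on the floor of the long one, within 0.2 rad, 18 mm across and 14 mm along; all at rest and released; round tub and six-sided jar within 20 mm of where they started (horizontal distance between tub_mid and inlay_square below 0.012 m and z of tub_mid in the frame of inlay_square below 0.03 m and angle between each of tub_mid, jar_mid, tin_mid's own z axis and vertical below 0.08 rad and linear speed of each of tub, jar, tin, mallet below 0.02 m/s and horizontal distance between jar_mid and inlay_round below 0.012 m and z of jar_mid in the frame of inlay_round below 0.042 m and horizontal distance between tin_mid and inlay_oblong below 0.012 m and z of tin_mid in the frame of inlay_oblong below 0.043 m and x of mallet_mid in the frame of inlay_long between -0.018 and 0.018 m and y of mallet_mid in the frame of inlay_long between -0.014 and 0.014 m and z of mallet_mid in the frame of inlay_long below 0.0235 m and angle between the x axis of mallet_mid and the y axis of inlay_long, either way round below 0.2 rad and distance of each of round_tub_mid, hex_jar_mid from where it was at the start of the episode below 0.02 m); the robot touches nothing.
It fails at once if the round tub or the six-sided jar is moved by more than 20 mm (distance of any of round_tub_mid, hex_jar_mid from where it was at the start of the episode above 0.02 m).
It fails at once if the mallet tips more than 20 degrees out of level (angle between mallet_mid's own x axis and vertical below 1.22 rad or angle between mallet_mid's own x axis and vertical above 1.92 rad).
It fails at once if a thing is dropped: out of the fingers with its underside more than 40 mm above the table ((height (world z) of tub_mid above 0.066 m and contact force between the fingers and tub below 0.2 N) or (height (world z) of jar_mid above 0.078 m and contact force between the fingers and jar below 0.2 N) or (height (world z) of tin_mid above 0.079 m and contact force between the fingers and tin below 0.2 N) or (height (world z) of mallet_mid above 0.06 m and contact force between the fingers and mallet below 0.2 N)).
It also fails if it takes over 99 s, if anything falls off the work surface, if the arm or the gripper's body presses on something with over 40 N, if the wrist force passes 120 N, or if a joint passes its speed limit or range.

ROBOT

A 6-joint arm with a two-finger parallel gripper is mounted at the origin on the work surface. World frame = base frame: x ahead of the robot, y to its left, z up, the work surface at z = 0. Lengths are in mm, angles in rad, forces in N, time in s.
With the tool pointing down it reaches from about 325 to 750 mm from the base axis. Payload 7.6 kg.
Tool frame: the origin (TCP) lies between the finger pads; the fingertips stand arm.finger_overhang ahead of it and the grasp point (between the pads) lies 6 mm ahead of it (arm.finger_overhang is the distance from the TCP to the fingertips, in mm); y points along the fingers, x is the direction in which the jaws open and shut, and the axes are right-handed (so a half turn about y gives the same grasp; the last joint's range is limited). The gripper opens to 85 mm and grips with 20 to 120 N. Pads are 22 mm wide; open, the fingers measure 114 mm over their backs; the gripper's body (76 mm by 85 mm) begins 54 mm behind the grasp point. The pads swing forward as they close: fully open they stand 13 mm farther back than shut.
Start: joints at [1.247, 0.052, 1.401, -0, 1.689, -0.07], TCP at [131.801, 508.207, 228.023] pointing down, gripper open.
Joint ranges: [-2.9, 2.9], [-0.91, 2.17], [0.12, 2.37], [-1.06, 4.2], [0.26, 2.73], [-2.93, 2.93]. Speed limits (rad/s): [2.57, 2.57, 3.01, 3.14, 3.14, 3.14].

INTERFACE

Orientations are given as a rotation vector (axis times angle).
In Python, from workcell import arm gives the robot as it stands. The module is installed in compiled form; this text tells all that it offers.
- The arm moves only by the shell command python3 -m jog 'ROWS' [FORCE]. ROWS is JSON, a list that holds one entry, the list of rows, each a list of 7 numbers: the shift along the tool's x, y, z in m, then the turn, a rotation vector about the tool's x, y, z in rad, then the finger opening in m, from 0 to 0.0854. In form: [[[x, y, z, ax, ay, az, fingers], ...]]. A call has 1 to 5 rows; each row shifts and turns the commanded pose from where the row before left it, along the tool's axes as they then stand; what a row does not reach is not made up. A row lasts 1/10 s, in which the tool goes at most 50 mm and 8.59 degrees, less where a joint would pass 70% of its speed; a pose out of reach is approached as far as the arm can. A call is refused whole if a number of a shift passes 0.05 or a number of a turn 0.15, either way. A call with a gripper value outside its range is refused whole. The fingers move at their own pace and stop on an object; FORCE is the grip in N (left out, the last holds). Time passes only in rows, so rows that do not move let the fingers close. It gives the time, the measured TCP pose, the force and the opening at its end, in the units of the state.
- arm.sense(): the state, without advancing time (a new reading comes with each control period).
- arm.grab_frame(name): name is "scene" or "side" or "wrist"; returns the picture (420x560x3 uint8, red, green, blue); there is no depth.
- arm.camera_info(name): a dict with "camera_matrix" (3x3 intrinsics, pixels), "R" (3x3) and "t" (3): a world point X has camera coordinates R X + t; the wrist camera has in their place "T_tool_cam" (4x4, takes a point from camera to tool coordinates, whose origin is the TCP and whose axes are the tool frame's). Camera axes: x right, y down, z forward; pixel columns grow to the right and rows downward; lengths in mm; the calibration is good to about 2 mm. A picture is of the moment at which its call begins: read the wrist's pose just before it. camera_info takes no time and is no camera call.
- arm.close_job(): hands the job in, once; it reports no verdict.
The state is a dict: "time": time; "joints": joint angles; "qd": joint speeds; "joint_torque": joint torques, N m; "tcp_pos": TCP position; "orientation": TCP orientation; "contact_force": force on the tool from outside, world axes, zero at the start; "ft_torque": the same for the moment, N m; "grip_width": opening from 0.0 (shut) to 1.0 (fully open).
Only numpy, scipy, OpenCV 4.12 (cv2) and the standard library are available. Lean on these libraries where they do the work, as an engineer would, in place of code of your own. Each camera call takes 0.05 s, during which the arm holds its last target. There are 200 camera calls.

## Working session

There is one attempt and no reset: what is moved stays moved. The work goes in short steps, Python scripts to look and compute and a shell command to move; the robot and the scene stay as the last step left them, time stands still between calls to the robot, and variables do not carry over. Pictures are saved under pics/ and viewed, about 12 in all and at most 16, crops included, and the job is handed in when it is done.

```bash
mkdir -p pics; python3 - <<'E'
from workcell import arm
import cv2,numpy as np
np.set_printoptions(suppress=True,precision=3)
print(arm.sense(), arm.finger_overhang)
for n in("scene","side","wrist"):
    c=arm.camera_info(n);print(n,c)
    cv2.imwrite(f"pics/{n}0.png",arm.grab_frame(n)[:,:,::-1])
E
```

```text
{'time': 0.0, 'joints': array([ 1.247,  0.053,  1.402, -0.   ,  1.689, -0.07 ]), 'qd': array([-0.001, -0.001,  0.   , -0.   ,  0.001, -0.002]), 'joint_torque': array([  0.   , -38.166, -36.019,  -0.   ,   0.006,   0.   ]), 'tcp_pos': array([131.7  , 507.907, 227.174]), 'orientation': array([-1.32 , -1.019,  1.021]), 'contact_force': array([0.293, 0.06 , 0.363]), 'ft_torque': array([-0.016, -0.028, -0.006]), 'grip_width': 0.9992005514087681} 25.0
scene {'camera_matrix': array([[384.306,   0.   , 270.5  ],
       [  0.   , 384.306, 208.59 ],
       [  0.   ,   0.   ,   1.   ]]), 'R': array([[ 0.589,  0.808, -0.021],
       [ 0.525, -0.402, -0.75 ],
       [-0.614,  0.43 , -0.661]]), 't': array([-351.797, -276.27 , 1521.083])}
side {'camera_matrix': array([[443.89 ,   0.   , 279.351],
       [  0.   , 443.89 , 210.717],
       [  0.   ,   0.   ,   1.   ]]), 'R': array([[-0.995, -0.101, -0.003],
       [-0.048,  0.491, -0.87 ],
       [ 0.089, -0.865, -0.493]]), 't': array([ 583.437,   71.084, 1268.981])}
wrist {'camera_matrix': array([[319.285,   0.   , 281.937],
       [  0.   , 319.285, 210.911],
       [  0.   ,   0.   ,   1.   ]]), 'T_tool_cam': array([[   1.   ,    0.   ,    0.001,    0.92 ],
       [  -0.001,   -0.299,    0.954, -146.722],
       [   0.   ,   -0.954,   -0.299,   76.492],
       [   0.   ,    0.   ,    0.   ,    1.   ]])}
```

View pics/scene0.png

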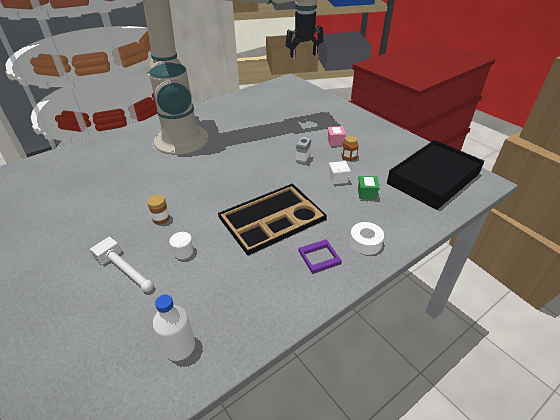

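View pics/side0.png

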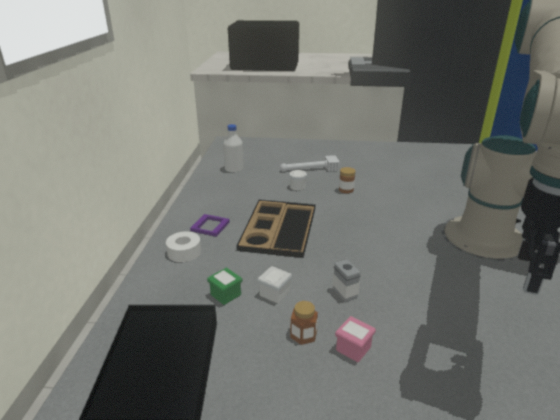

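```bash
python3 - <<'E'
import cv2
a=cv2.imread('pics/scene0.png')[120:300,80:400];cv2.imwrite('pics/s1.png',cv2.resize(a,None,fx=2.5,fy=2.5,interpolation=2))
a=cv2.imread('pics/side0.png')[150:360,160:390];cv2.imwrite('pics/d1.png',cv2.resize(a,None,fx=2.8,fy=2.8,interpolation=2))
E
```

```text
(no output)
```

View pics/s1.png

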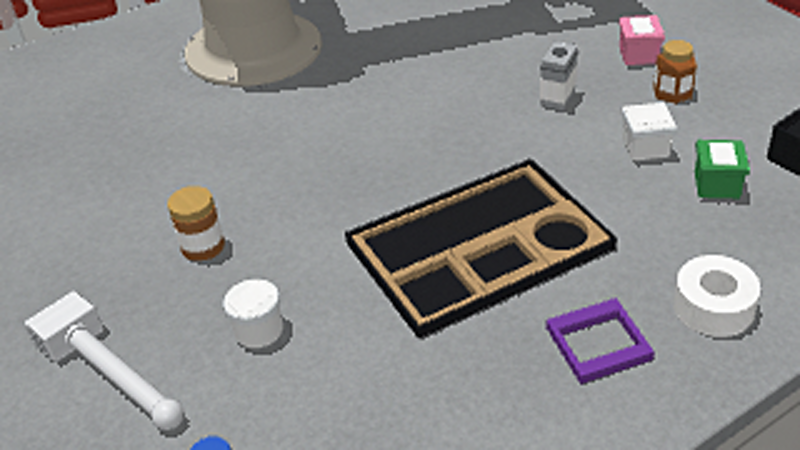

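View pics/d1.png

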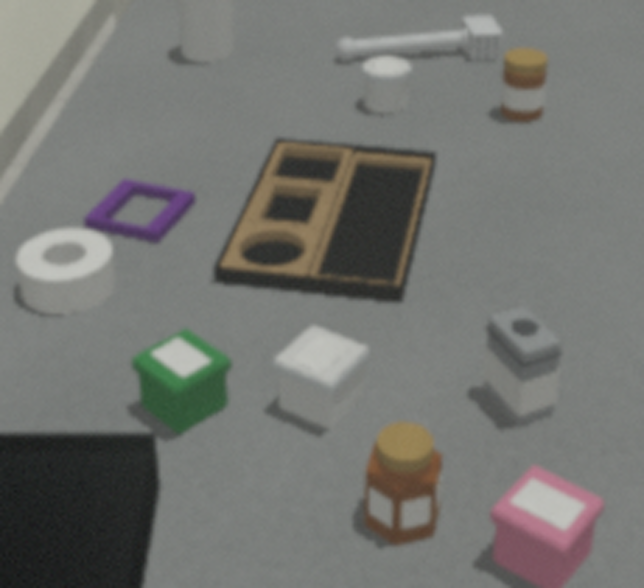

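```bash
cat > h.py <<'E'
from workcell import arm
import cv2,numpy as np
from scipy.spatial.transform import Rotation as Ro
np.set_printoptions(suppress=True,precision=3)
def ray(n,uv,z,s=None):
    c=arm.camera_info(n)
    if n=='wrist':
        s=s or arm.sense(); T=np.eye(4);T[:3,:3]=Ro.from_rotvec(s['orientation']).as_matrix();T[:3,3]=s['tcp_pos']
        M=T@c['T_tool_cam'];o=M[:3,3];R=M[:3,:3]
    else: R=c['R'].T;o=-R@c['t']
    d=R@np.linalg.inv(c['camera_matrix'])@[*uv,1]
    return (o+d*(z-o[2])/d[2])[:2]
E
python3 - <<'E'
from h import *
S=lambda u,v,z:ray('scene',(80+u/2.5,120+v/2.5),z)
D=lambda u,v,z:ray('side',(160+u/2.8,150+v/2.8),z)
for n,a,b,z in [('tub',(650,116),(322,352),52),('jar',(192,200),(525,60),76),('tin',(560,53),(524,328),78),('head',(62,312),(482,25),40),('knob',(168,412),(346,47),18),
('hole_round',(561,234),(273,250),16),('hole_mid',(500,260),(291,207),16),('hole_3',(433,288),(309,167),16),('c1',(531,160),(403,298),18),('c2',(615,240),(218,275),18),('c3',(420,333),(278,140),18),('c4',(347,236),(436,153),18),('hex',(678,48),(405,440),76),('rtub',(251,297),(387,67),52)]:
    print(n,S(*a,z),D(*b,z))
print(Ro.from_rotvec(arm.sense()['orientation']).as_matrix())
E
```

```text
tub [569.338 305.796] [565.131 308.297]
jar [ 389.83 -257.04] [ 383.286 -238.334]
tin [407.775 285.033] [401.075 294.153]
head [ 435.7   -435.721] [ 431.56  -425.584]
knob [ 613.619 -393.589] [ 609.812 -386.11 ]
hole_round [646.641  90.388] [636.315 105.897]
hole_mid [638.204   5.04 ] [629.344  23.133]
hole_3 [628.721 -82.978] [620.714 -63.084]
c1 [513.571 150.377] [504.297 177.441]
c2 [695.253 132.853] [681.797 156.993]
c3 [ 678.234 -133.362] [ 663.021 -118.598]
c4 [ 495.126 -117.161] [ 482.266 -105.035]
hex [496.994 425.732] [490.618 434.999]
rtub [ 551.711 -265.186] [ 547.554 -254.962]
[[ 0.251 -0.    -0.968]
 [ 0.968 -0.001  0.251]
 [-0.001 -1.     0.   ]]
```

```bash
cat >> h.py <<'E'
def to(x,y,z,jaw=None):
    "shift in tool axes (m) to reach TCP x,y,z mm; turn about tool y so the jaw axis (tool x) heads along jaw (deg, mod 180)"
    s=arm.sense();R=Ro.from_rotvec(s['orientation']).as_matrix()
    d=R.T@(np.array([x,y,z])-s['tcp_pos'])/1000
    h=np.degrees(np.arctan2(R[1,0],R[0,0]))
    print('t',s['time'],'tcp',s['tcp_pos'],'jaw',h.round(2),'grip',round(s['grip_width']*85.4,1),'F',s['contact_force'],'j6',s['joints'][5],'tilt',R[2])
    print('shift',d.round(4),'norm',np.linalg.norm(d).round(3))
    if jaw is not None:
        t=(h-jaw+90)%180-90; print('turn y',np.radians(t).round(3),'deg',t)
def snap(name,crop=None,f=1):
    s=arm.sense();im=arm.grab_frame('wrist')[:,:,::-1]
    cv2.imwrite(f'pics/{name}_full.png',im);np.save(f'pics/{name}.npy',s,allow_pickle=True)
    if crop: u0,v0,u1,v1=crop;im=im[v0:v1,u0:u1]
    cv2.imwrite(f'pics/{name}.png',cv2.resize(im,None,fx=f,fy=f,interpolation=2))
def W(name,uv,z): return ray('wrist',uv,z,np.load(f'pics/{name}.npy',allow_pickle=True).item())
E
r=[-0.013,0,-0.036,0,0,0,0.085]
python3 -m jog '[[[-0.013,0,-0.036,0,0,0,0.085],[-0.013,0,-0.036,0,0,0,0.085],[-0.013,0,-0.036,0,0,0,0.085],[-0.013,0,-0.036,0,0,0,0.085],[-0.013,0,-0.036,0,0,0,0.085]]]' 30
python3 -m jog '[[[-0.013,0,-0.036,0,0,0,0.085],[-0.013,0,-0.036,0,0,0,0.085],[-0.013,0,-0.036,0,0,0,0.085],[-0.013,0,-0.036,0,0,0,0.085],[-0.013,0,-0.036,0,0,0,0.085]]]'
python3 -m jog '[[[0,0,0,0,0,0,0.085],[0,0,0,0,0,0,0.085]]]'
python3 -c "
from h import *
to(450,290,228);snap('w1',None,1.4)"
```

```text
time: 0.65
tcp_pos: [290.7, 399.0, 227.8]
orientation: [-1.319, -1.02, 1.021]
contact_force: [-0.3, 0.4, 0.3]
grip_width: 0.995
time: 1.15
tcp_pos: [448.7, 290.8, 227.8]
orientation: [-1.318, -1.02, 1.02]
contact_force: [-0.6, 0.1, -0.8]
grip_width: 0.996
time: 1.35
tcp_pos: [447.8, 291.5, 227.5]
orientation: [-1.319, -1.018, 1.02]
contact_force: [-0.6, 0.3, -0.7]
grip_width: 0.991
t 1.35 tcp [447.8   291.543 227.483] jaw 75.37 grip 84.6 F [-0.612  0.311 -0.703] j6 -0.8076041998689187 tilt [-0.    -1.     0.001]
shift [-0.001 -0.001 -0.003] norm 0.003
```

View pics/w1.png

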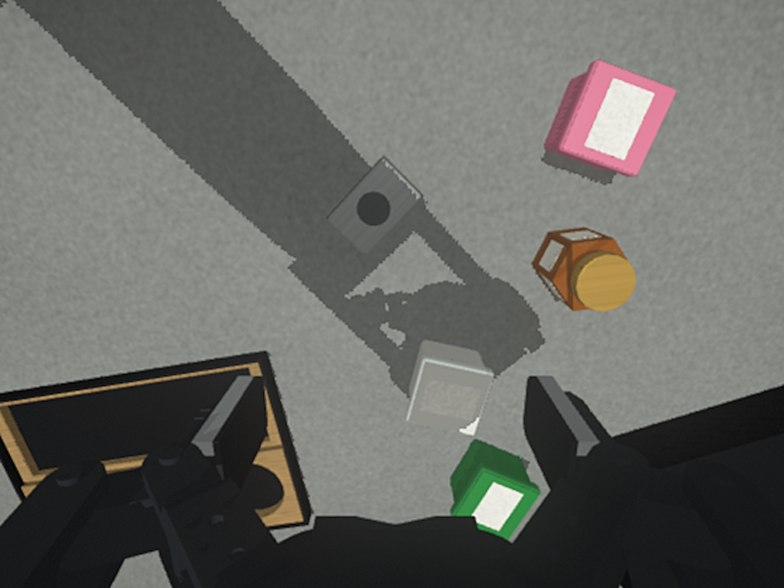

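```bash
python3 - <<'E'
from h import *
def q(n,P,z):
    X=np.array([W('w1',np.array(p)/1.4,z) for p in P]);e=np.roll(X,-1,0)-X
    print(n,X.mean(0),'sides',np.linalg.norm(e,axis=1),'dir',np.degrees(np.arctan2(e[:,1],e[:,0])))
q('tin',[(384,157),(424,195),(367,255),(328,218)],78)
q('tub',[(423,359),(494,374),(481,434),(407,419)],52)
print('hex',W('w1',(604/1.4,282/1.4),76),'traycorner',W('w1',(268/1.4,354/1.4),18),'roundhole',W('w1',(268/1.4,490/1.4),16))
to(404,290,145,)
E
```

```text
tin [402.211 291.628] sides [34.932 54.747 35.41  53.435] dir [  32.984  -58.16  -149.158  121.325]
tub [567.451 309.188] sides [58.52  56.126 63.69  55.764] dir [  62.392  -21.962 -117.689  152.754]
hex [491.751 431.195] traycorner [506.051 163.625] roundhole [643.484 114.552]
t 1.4 tcp [447.256 292.137 227.694] jaw 75.45 grip 85.0 F [-0.016  0.334  0.373] j6 -0.8075419398480436 tilt [-0.    -1.     0.001]
shift [-0.013  0.083  0.041] norm 0.093
```

```bash

python3 -m jog '[[[-0.0115,0,0.044,0,0,0,0.07],[0,0,0,0,0.126,0,0.07],[0,0,0,0,0.126,0,0.07],[0,0,0,0,0.126,0,0.07],[0,0,0,0,0.126,0,0.07]]]' 40
python3 -m jog '[[[0,0,0,0,0.126,0,0.07],[0,0,0,0,0.126,0,0.07],[0,0.04,0,0,0,0,0.07],[0,0.04,0,0,0,0,0.07],[0,0,0,0,0,0,0.07]]]' >/dev/null
python3 -c "
from h import *
to(402,292,61,32);snap('w2',None,1.4)"
```

```text
time: 1.9
tcp_pos: [400.9, 292.9, 228.2]
orientation: [-1.476, -0.633, 0.633]
contact_force: [-0.0, -0.3, -0.6]
grip_width: 0.818
t 2.4 tcp [398.573 291.097 142.578] jaw 32.25 grip 69.8 F [ 0.764 -0.646 -0.075] j6 -0.007111457298387313 tilt [-0.01 -1.    0.  ]
shift [ 0.004  0.082 -0.001] norm 0.082
turn y 0.004 deg 0.25349795687722576
```

View pics/w2.png

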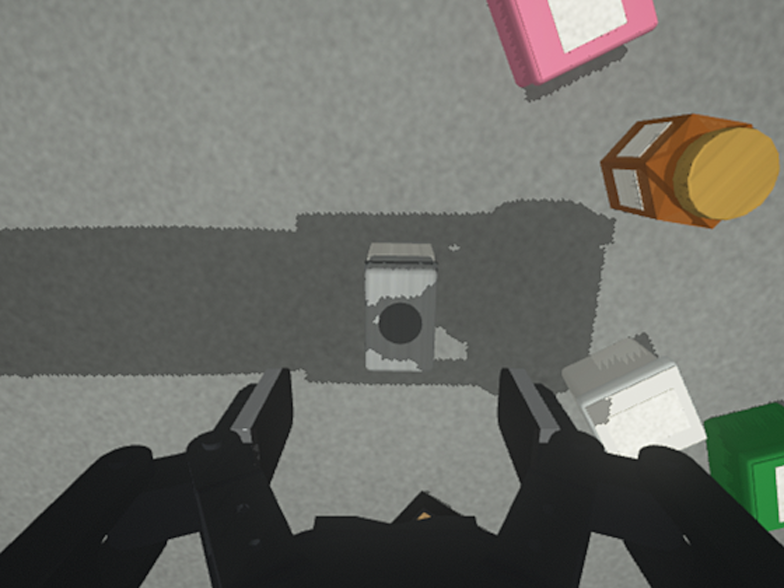

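```bash

python3 -m jog '[[[0.002,0.04,0,0,0,0,0.07],[0.002,0.041,-0.001,0,0,0,0.07],[0,0,0,0,0,0,0.07],[0,0,0,0,0,0,0.03],[0,0,0,0,0,0,0.03]]]' 40
python3 -m jog '[[[0,0,0,0,0,0,0.025],[0,0,0,0,0,0,0.025],[0,0,0,0,0,0,0.025],[0,0,0,0,0,0,0.025]]]' 
python3 -c "
from h import *
print(W('w2',(401/1.4,319/1.4),78))
to(402,292,61,32)"
```

```text
time: 2.95
tcp_pos: [407.6, 294.4, 70.8]
orientation: [-1.524, -0.444, 0.436]
contact_force: [0.8, -0.1, 0.6]
grip_width: 0.491
time: 3.35
tcp_pos: [407.7, 294.3, 70.9]
orientation: [-1.524, -0.444, 0.435]
contact_force: [-0.9, -1.0, 6.4]
grip_width: 0.4
[402.273 291.678]
t 3.35 tcp [407.674 294.327  70.858] jaw 32.15 grip 34.2 F [-0.923 -1.034  6.377] j6 -0.009356606916212958 tilt [ 0.006 -1.     0.   ]
shift [-0.006  0.01   0.001] norm 0.012
turn y 0.003 deg 0.14592453414394413
```

```bash

python3 -m jog '[[[0,-0.02,0,0,0,0,0.025],[0,-0.03,0,0,0,0,0.025],[0,-0.03,0,0,0,0,0.025],[0,-0.03,0,0,0,0,0.025],[0,0,0,0,0.11,0,0.025]]]' 50
python3 -m jog '[[[0,0,0,0,0.11,0,0.025],[0,0,0,0,0.11,0,0.025],[0,0,0,0,0.11,0,0.025],[0,0,0,0,0.11,0,0.025],[0,0,0,0,0.11,0,0.025]]]' >/dev/null
python3 -m jog '[[[0.0257,0,-0.0279,0,0,0,0.025],[0.0257,0,-0.0279,0,0,0,0.025],[0.0257,0,-0.0279,0,0,0,0.025],[0.0257,0,-0.0279,0,0,0,0.025],[0.0257,0,-0.0279,0,0,0,0.025]]]' 
python3 -m jog '[[[0.0257,0,-0.0279,0,0,0,0.025],[0.0257,0,-0.0279,0,0,0,0.025],[0.0257,0,-0.0279,0,0,0,0.025],[0.0257,0,-0.0279,0,0,0,0.025],[0.0257,0,-0.0279,0,0,0,0.025]]]' 
python3 -m jog '[[[0,0,0,0,0,0,0.025],[0,0,0,0,0,0,0.025]]]' >/dev/null
python3 -c "
from h import *
to(634,-10,185,-6);snap('w3',None,1.4)"
```

```text
time: 3.85
tcp_pos: [408.2, 294.6, 184.4]
orientation: [-1.538, -0.361, 0.344]
contact_force: [0.5, 0.6, -0.4]
grip_width: 0.394
time: 4.85
tcp_pos: [521.4, 140.5, 179.4]
orientation: [-1.568, 0.075, -0.08]
contact_force: [0.4, 1.0, -0.7]
grip_width: 0.394
time: 5.35
tcp_pos: [635.5, -11.2, 179.4]
orientation: [-1.569, 0.075, -0.08]
contact_force: [0.3, 0.0, -1.1]
grip_width: 0.395
t 5.55 tcp [634.68  -10.43  178.348] jaw -5.75 grip 34.0 F [-0.573  0.459 -1.155] j6 0.02555070679037115 tilt [ 0.002 -1.     0.   ]
shift [-0.001 -0.007  0.   ] norm 0.007
turn y 0.004 deg 0.2534774785072216
```

View pics/w3.png

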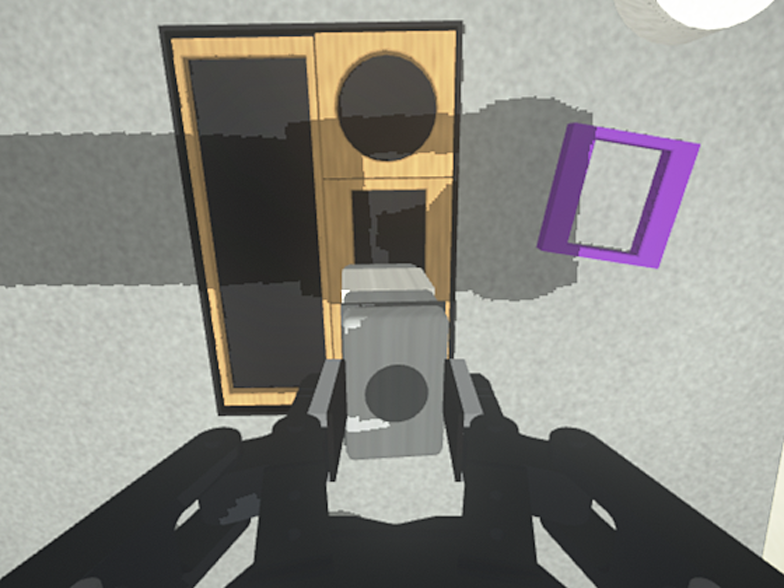

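```bash
python3 - <<'E'
from h import *
w=lambda u,v,z:W('w3',(u/1.4,v/1.4),z)
TL,TR,BL=w(160,27,18),w(462,22,18),w(218,413,18)
print(TL,TR,BL,np.linalg.norm(TR-TL),np.linalg.norm(BL-TL))
ang=lambda d:np.degrees(np.arctan2(d[1],d[0]))
print('x dir',ang(TR-TL),'y dir-90',ang(TL-BL)-90)
rh=w(388,106,16);print('round',rh)
print('obl top edge ends',w(351,191,16),w(426,189,16), 'long corners',w(190,57,12),w(306,54,12),w(230,390,12))
a=np.radians((ang(TR-TL)+ang(TL-BL)-90)/2);ex=np.array([np.cos(a),np.sin(a)]);ey=np.array([-ex[1],ex[0]])
for O in[TL+92*ex-135*ey, TR-92*ex-135*ey, BL+92*ex+135*ey, rh-45*ex-87*ey]: print('tray centre',O)
# tin in hand
s=np.load('pics/w3.npy',allow_pickle=True).item()
P=[(345,304),(446,304),(441,457),(342,459)];X=np.array([w(*p,178.3+8) for p in P]);print(X,X.mean(0))
E
```

```text
[508.814 154.721] [691.028 139.181] [ 485.764 -111.375] 182.8760019298375 267.0926972368783
x dir -4.874635659031406 y dir-90 -4.950633309775455
round [641.635  97.121]
obl top edge ends [611.246  46.795] [661.743  43.058] long corners [520.707 138.266] [593.545 132.68 ] [496.562 -95.503]
tray centre [588.915  12.338]
tray centre [587.805  12.555]
tray centre [588.987  15.25 ]
tray centre [589.35   14.294]
[[621.957  22.153]
 [654.857  18.849]
 [649.151 -40.076]
 [612.888 -37.296]] [634.713  -9.093]
```

```bash

python3 -m jog '[[[-0.003,0,0.0193,0,-0.015,0,0.025],[0,0.03,0,0,0,0,0.025],[0,0.025,0,0,0,0,0.025],[0,0.02,0,0,0,0,0.025],[0,0,0,0,0,0,0.025]]]'
python3 -c "
from h import *
to(633.7,9,74,-4.9)"
```

```text
time: 6.1
tcp_pos: [631.1, 11.0, 99.4]
orientation: [-1.57, 0.069, -0.06]
contact_force: [0.1, 1.4, -1.6]
grip_width: 0.399
t 6.1 tcp [631.097  11.026  99.385] jaw -4.72 grip 34.1 F [ 0.124  1.351 -1.59 ] j6 0.04116758291020536 tilt [-0.005 -1.     0.   ]
shift [ 0.003  0.025 -0.002] norm 0.026
turn y 0.003 deg 0.18283449111928007
```

```bash

python3 -m jog '[[[0.003,0.01,-0.002,0,0,0,0.025],[0,0.006,0,0,0,0,0.025],[0,0.004,0,0,0,0,0.025],[0,0.003,0,0,0,0,0.025],[0,0,0,0,0,0,0.025]]]'
python3 -m jog '[[[0,0.002,0,0,0,0,0.025],[0,0,0,0,0,0,0.025]]]'
python3 -c "
from h import *
to(633.7,9,74,-4.9)"
```

```text
time: 6.6
tcp_pos: [635.9, 7.4, 78.8]
orientation: [-1.57, 0.066, -0.066]
contact_force: [0.0, -0.6, -1.0]
grip_width: 0.396
time: 6.8
tcp_pos: [636.0, 7.4, 77.0]
orientation: [-1.57, 0.066, -0.066]
contact_force: [0.3, 0.0, -0.8]
grip_width: 0.397
t 6.8 tcp [635.994   7.384  76.975] jaw -4.82 grip 33.9 F [ 0.255  0.023 -0.759] j6 0.037565806165013024 tilt [ 0. -1.  0.]
shift [-0.002  0.003  0.001] norm 0.004
turn y 0.001 deg 0.08352369758287637
```

```bash

python3 -m jog '[[[-0.002,0.001,0.001,0,0,0,0.025],[0,0.001,0,0,0,0,0.025],[0,0.001,0,0,0,0,0.025],[0,0,0,0,0,0,0.025]]]'
python3 -m jog '[[[0,0.001,0,0,0,0,0.025],[0,0,0,0,0,0,0.025]]]'
```

```text
time: 7.2
tcp_pos: [634.1, 8.6, 74.2]
orientation: [-1.57, 0.066, -0.066]
contact_force: [-0.6, -0.2, -0.0]
grip_width: 0.401
time: 7.4
tcp_pos: [634.3, 8.7, 74.1]
orientation: [-1.57, 0.065, -0.067]
contact_force: [-2.2, 0.2, 5.5]
grip_width: 0.392
```

```bash

python3 -m jog '[[[0,0,0,0,0,0,0.055],[0,0,0,0,0,0,0.055],[0,0,0,0,0,0,0.055],[0,-0.01,0,0,0,0,0.055],[0,-0.03,0,0,0,0,0.055]]]'
python3 -m jog '[[[0,-0.04,0,0,0,0,0.055],[0,-0.03,0,0,0,0,0.055],[0,-0.02,0,0,0,0,0.055],[0,0,0,0,0,0,0.085]]]'
python3 -c "
from h import *
print('green',W('w1',(497/1.4,505/1.4),52))
snap('w4')
to(567.5,309,195,-27)"
```

```text
time: 7.9
tcp_pos: [632.3, 8.6, 110.3]
orientation: [-1.57, 0.071, -0.061]
contact_force: [0.8, -0.1, -0.3]
grip_width: 0.645
time: 8.3
tcp_pos: [635.5, 8.5, 207.9]
orientation: [-1.57, 0.06, -0.072]
contact_force: [0.2, 0.0, 1.2]
grip_width: 0.797
green [681.192 324.437]
t 8.35 tcp [634.711   8.552 204.894] jaw -4.81 grip 74.7 F [-0.183 -0.131 -1.137] j6 0.03924162003821975 tilt [ 0.004 -1.     0.   ]
shift [-0.092  0.01   0.294] norm 0.308
turn y 0.387 deg 22.18943807647264
```

View pics/w4.png

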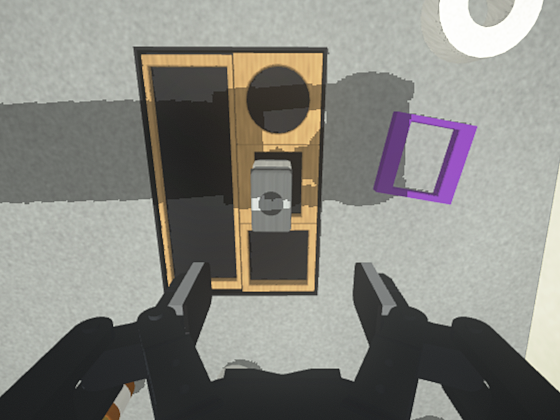

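```bash

python3 -m jog '[[[-0.0115,0,0.0368,0,0,0,0.085],[-0.0115,0,0.0368,0,0,0,0.085],[-0.0115,0,0.0368,0,0,0,0.085],[-0.0115,0,0.0368,0,0,0,0.085],[-0.0115,0,0.0368,0,0,0,0.085]]]' >/dev/null
python3 -m jog '[[[-0.0115,0,0.0368,0,0,0,0.085],[-0.0115,0,0.0368,0,0,0,0.085],[-0.0115,0,0.0368,0,0,0,0.085],[0,0.02,0,0,0.13,0,0.085],[0,0.03,0,0,0.13,0,0.085]]]' >/dev/null
python3 -m jog '[[[0,0.03,0,0,0.127,0,0.085],[0,0,0,0,0,0,0.085],[0,0,0,0,0,0,0.085]]]'
python3 -c "
from h import *
to(567.5,309,50,-27);snap('w5',None,1.4)"
```

```text
time: 9.65
tcp_pos: [566.6, 309.3, 122.0]
orientation: [-1.541, 0.368, -0.365]
contact_force: [0.3, 0.5, 0.2]
grip_width: 0.993
t 9.65 tcp [566.569 309.33  122.021] jaw -26.8 grip 84.8 F [0.294 0.544 0.219] j6 0.910213125748193 tilt [-0.002 -1.    -0.002]
shift [0.001 0.072 0.   ] norm 0.072
turn y 0.004 deg 0.20353541954558807
```

View pics/w5.png

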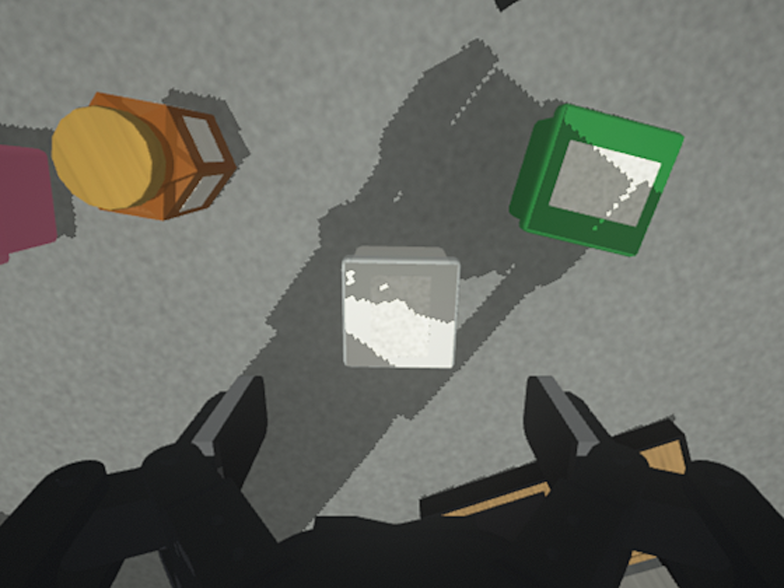

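```bash

python3 -c "
from h import *
X=np.array([W('w5',(u/1.4,v/1.4),52) for u,v in [(343,259),(460,261),(456,368),(345,366)]]);print(X.mean(0),np.degrees(np.arctan2(*(X[1]-X[0])[::-1])))
to(*X.mean(0),50,-27)"
python3 -m jog '[[[0,0.03,0,0,0,0,0.085],[0.001,0.03,0,0,0,0,0.085],[0,0.012,0,0,0,0,0.085],[0,0,0,0,0,0,0.085],[0,0,0,0,0,0,0.085]]]' 40
python3 -c "
from h import *
to(567.5,309,50,-27)"
```

```text
[568.643 306.735] -27.7350783774532
t 9.7 tcp [567.384 309.705 123.901] jaw -26.82 grip 85.0 F [-0.095  0.539  0.142] j6 0.910595584370695 tilt [ 0.    -1.     0.001]
shift [ 0.002  0.074 -0.002] norm 0.074
turn y 0.003 deg 0.18063225748906575
time: 10.2
tcp_pos: [569.0, 309.6, 53.2]
orientation: [-1.537, 0.367, -0.37]
contact_force: [0.1, 0.3, 0.8]
grip_width: 0.996
t 10.2 tcp [568.973 309.64   53.231] jaw -26.95 grip 85.1 F [0.107 0.256 0.783] j6 0.911698306219825 tilt [ 0.002 -1.     0.002]
shift [-0.001  0.003 -0.001] norm 0.004
turn y 0.001 deg 0.05107464481500301
```

```bash

python3 -m jog '[[[-0.001,0.007,-0.002,0,0,0,0.085],[0,0,0,0,0,0,0.085],[0,0,0,0,0,0,0.045],[0,0,0,0,0,0,0.045],[0,0,0,0,0,0,0.045]]]' 40
python3 -m jog '[[[0,0,0,0,0,0,0.045],[0,0,0,0,0,0,0.045],[0,0,0,0,0,0,0.045]]]'
python3 -c "
from h import *
to(626.3,-76.8,180,-4.9)"
```

```text
time: 10.7
tcp_pos: [567.1, 308.6, 46.5]
orientation: [-1.536, 0.367, -0.371]
contact_force: [-2.9, 0.8, 5.6]
grip_width: 0.531
time: 11.0
tcp_pos: [567.0, 308.7, 46.5]
orientation: [-1.536, 0.367, -0.371]
contact_force: [-2.6, 0.2, 7.5]
grip_width: 0.527
t 11.0 tcp [566.995 308.676  46.531] jaw -26.97 grip 45.0 F [-2.572  0.202  7.462] j6 0.9116632410447524 tilt [ 0.001 -1.     0.003]
shift [ 0.228 -0.134 -0.316] norm 0.412
turn y -0.385 deg -22.073330116709542
```

```bash

python3 -c "
from h import *
im=arm.grab_frame('side')[:,:,::-1][200:380,180:420];a=cv2.resize(im,(480,360),interpolation=2)
b=arm.grab_frame('wrist')[:,:,::-1][160:420,100:420];b=cv2.resize(b,(320*360//260,360))
cv2.imwrite('pics/c6.png',cv2.resize(np.hstack([a,b]),(800,313)))"
```

```text
(no output)
```

View pics/c6.png

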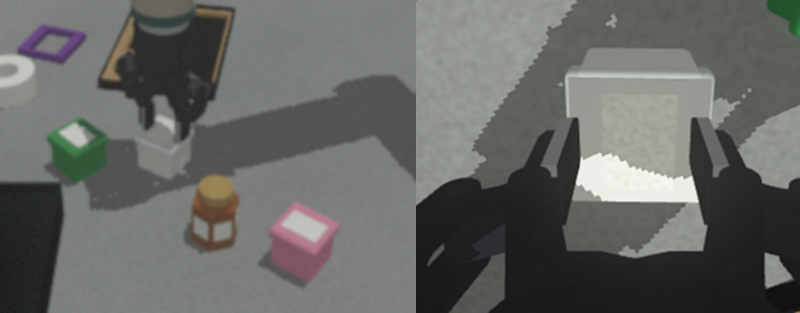

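```bash

python3 -m jog '[[[0,0,0,0,0,0,0.040],[0,0,0,0,0,0,0.04],[0,0,0,0,0,0,0.04]]]'
python3 -m jog '[[[0,-0.005,0,0,0,0,0.04],[0,-0.005,0,0,0,0,0.04],[0,0,0,0,0,0,0.04]]]'
python3 -c "
from h import *
to(626.3,-76.8,180,-4.9)
b=arm.grab_frame('wrist')[:,:,::-1];cv2.imwrite('pics/x7.png',b)
c=arm.grab_frame('side')[:,:,::-1];cv2.imwrite('pics/x7s.png',c)"
```

```text
time: 11.4
tcp_pos: [567.0, 309.0, 47.2]
orientation: [-1.536, 0.367, -0.371]
contact_force: [-4.3, 1.4, 12.2]
grip_width: 0.469
time: 11.7
tcp_pos: [566.6, 308.0, 54.9]
orientation: [-1.538, 0.368, -0.37]
contact_force: [-0.0, -0.1, -0.9]
grip_width: 0.468
t 11.7 tcp [566.63  307.977  54.914] jaw -26.99 grip 40.0 F [-0.006 -0.067 -0.906] j6 0.9117186733231261 tilt [ 0.001 -1.     0.001]
shift [ 0.228 -0.125 -0.316] norm 0.409
turn y -0.386 deg -22.090392383823584
```

```bash

python3 -c "
import cv2,numpy as np
a=cv2.resize(cv2.imread('pics/x7s.png')[220:320,230:320],(400,444),interpolation=2)
b=cv2.resize(cv2.imread('pics/x7.png')[190:400,130:320],(400,444),interpolation=2)
cv2.imwrite('pics/c8.png',np.hstack([a,b]))"
```

```text
(no output)
```

View pics/c8.png

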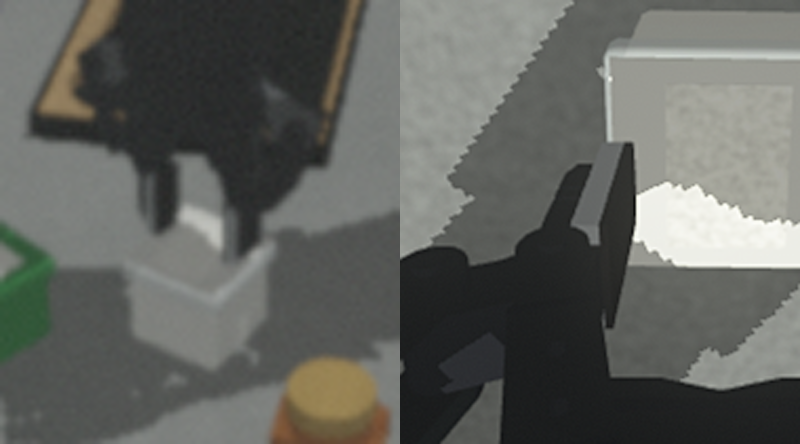

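```bash

python3 -m jog '[[[0.002,0,0,0,0,0,0.085],[0,0,0,0,0,0,0.085],[0,0,0,0,0,0,0.085],[0,0,0,0,0,0,0.085],[0,0.01,0,0,0,0,0.085]]]' 40
python3 -m jog '[[[0,0.01,0,0,0,0,0.085],[0,0.006,0,0,0,0,0.085],[0,0,0,0,0,0,0.085],[0,0,0,0,0,0,0.045],[0,0,0,0,0,0,0.045]]]' 40
python3 -m jog '[[[0,0,0,0,0,0,0.045],[0,0,0,0,0,0,0.045],[0,0,0,0,0,0,0.045]]]'
python3 -c "
from h import *
to(626.3,-76.8,180,-4.9)"
```

```text
time: 12.3
tcp_pos: [568.9, 307.4, 45.3]
orientation: [-1.537, 0.367, -0.371]
contact_force: [-1.1, -0.2, 0.1]
grip_width: 0.997
time: 12.8
tcp_pos: [568.2, 307.2, 28.6]
orientation: [-1.538, 0.369, -0.37]
contact_force: [-6.7, -1.6, 17.8]
grip_width: 0.696
time: 13.1
tcp_pos: [568.4, 307.2, 28.7]
orientation: [-1.538, 0.368, -0.37]
contact_force: [-0.7, 0.1, 3.4]
grip_width: 0.69
t 13.1 tcp [568.355 307.188  28.749] jaw -26.99 grip 58.9 F [-0.681  0.141  3.352] j6 0.9093033577480399 tilt [ 0.001 -1.     0.001]
shift [ 0.226 -0.151 -0.316] norm 0.417
turn y -0.385 deg -22.086775560814885
```

```bash

python3 -m jog '[[[0,-0.015,0,0,0,0,0.045],[0,-0.03,0,0,0,0,0.045],[0,-0.03,0,0,0,0,0.045],[0,-0.03,0,0,0,0,0.045],[0,-0.025,0,0,-0.096,0,0.045]]]' 60
python3 -m jog '[[[0,0,0,0,-0.096,0,0.045],[0,0,0,0,-0.096,0,0.045],[0,0,0,0,-0.097,0,0.045],[0.009,0,-0.0378,0,0,0,0.045],[0.009,0,-0.0378,0,0,0,0.045]]]'
python3 -m jog '[[[0.009,0,-0.0378,0,0,0,0.045],[0.009,0,-0.0378,0,0,0,0.045],[0.009,0,-0.0378,0,0,0,0.045],[0.009,0,-0.0378,0,0,0,0.045],[0.009,0,-0.0378,0,0,0,0.045]]]'
python3 -m jog '[[[0.009,0,-0.0378,0,0,0,0.045],[0.009,0,-0.0378,0,0,0,0.045],[0.0095,0,-0.0378,0,0,0,0.045],[0,0,0,0,0,0,0.045],[0,0,0,0,0,0,0.045]]]'
python3 -c "
from h import *
to(626.3,-76.8,31.7,-4.9);snap('w9',None,1.4)"
```

```text
time: 13.6
tcp_pos: [568.0, 306.9, 160.5]
orientation: [-1.55, 0.292, -0.294]
contact_force: [1.0, 0.2, -0.9]
grip_width: 0.684
time: 14.1
tcp_pos: [578.9, 229.8, 158.2]
orientation: [-1.57, 0.066, -0.065]
contact_force: [1.4, -1.0, -1.2]
grip_width: 0.679
time: 14.6
tcp_pos: [607.8, 36.3, 158.5]
orientation: [-1.57, 0.068, -0.067]
contact_force: [0.2, 0.5, -2.0]
grip_width: 0.686
time: 15.1
tcp_pos: [625.4, -78.0, 158.1]
orientation: [-1.569, 0.069, -0.068]
contact_force: [-0.2, 0.4, -1.2]
grip_width: 0.686
t 15.1 tcp [625.388 -78.012 158.103] jaw -5.02 grip 58.6 F [-0.211  0.367 -1.222] j6 -0.09517502959709515 tilt [-0.001 -1.     0.001]
shift [0.001 0.126 0.001] norm 0.126
turn y -0.002 deg -0.12450710786691843
```

View pics/w9.png

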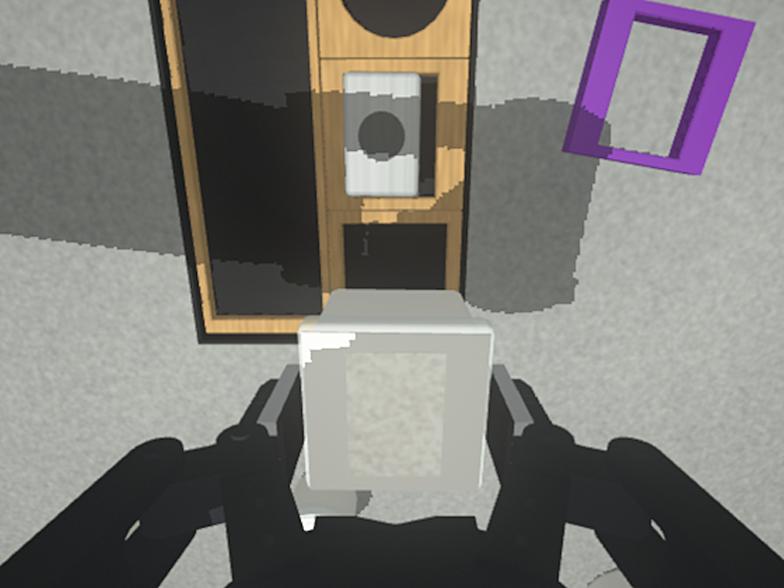

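```bash

python3 -c "
from h import *
w=lambda u,v,z:W('w9',(u/1.4,v/1.4),z)
X=np.array([w(u,v,181.4) for u,v in [(300,331),(493,333),(484,487),(308,489)]]);print('tub',X.mean(0),X[1]-X[0])
print('tin',w(382,134,81),'hole top mid',w(395,224,16),'->',w(395,224,16)-35*np.array([.0854,.9963]),'corner',w(199,343,18))
"
```

```text
tub [626.223 -78.647] [57.062 -5.599]
tin [627.287   9.349] hole top mid [628.833 -42.846] -> [625.844 -77.717] corner [ 485.737 -113.065]
```

```bash

python3 -m jog '[[[0,0.02,0.001,0,0,0,0.045],[0,0.03,0,0,0,0,0.045],[0,0.03,0,0,0,0,0.045],[0,0.02,0,0,0,0,0.045],[0,0.01,0,0,0,0,0.045]]]'
python3 -m jog '[[[0,0.006,0,0,0,0,0.045],[0,0.003,0,0,0,0,0.045],[0,0,0,0,0,0,0.045]]]'
python3 -c "
from h import *
to(626,-76.5,31.7,-4.9)"
```

```text
time: 15.65
tcp_pos: [624.5, -74.5, 45.7]
orientation: [-1.569, 0.069, -0.063]
contact_force: [0.0, 0.5, -2.3]
grip_width: 0.685
time: 15.95
tcp_pos: [626.2, -76.2, 39.8]
orientation: [-1.57, 0.066, -0.068]
contact_force: [-0.0, -0.0, -0.9]
grip_width: 0.682
t 15.95 tcp [626.227 -76.176  39.834] jaw -4.9 grip 58.2 F [-0.026 -0.027 -0.878] j6 -0.09406122227969399 tilt [ 0.001 -1.     0.   ]
shift [-0.     0.008 -0.   ] norm 0.008
turn y -0.0 deg -0.004310932895364772
```

```bash

python3 -m jog '[[[0,0.003,0,0,0,0,0.045],[0,0.002,0,0,0,0,0.045],[0,0.001,0,0,0,0,0.045],[0,0.001,0,0,0,0,0.045],[0,0,0,0,0,0,0.045]]]'
python3 -m jog '[[[0,0.001,0,0,0,0,0.045],[0,0,0,0,0,0,0.045]]]'
```

```text
time: 16.45
tcp_pos: [625.8, -76.5, 32.0]
orientation: [-1.57, 0.068, -0.068]
contact_force: [-0.5, -0.3, -1.7]
grip_width: 0.683
time: 16.65
tcp_pos: [625.9, -76.5, 31.9]
orientation: [-1.57, 0.067, -0.068]
contact_force: [-3.4, -0.7, 4.8]
grip_width: 0.687
```

```bash

python3 -m jog '[[[0,0,0,0,0,0,0.085],[0,0,0,0,0,0,0.085],[0,0,0,0,0,0,0.085],[0,-0.01,0,0,0,0,0.085],[0,-0.03,0,0,0,0,0.085]]]' 
python3 -m jog '[[[0,-0.04,0,0,0,0,0.085],[0,-0.04,0,0,0,0,0.085],[0,-0.03,0,0,0,0,0.085],[-0.028,0,-0.0244,0,0,0,0.085],[-0.028,0,-0.0244,0,0,0,0.085]]]' 
python3 -m jog '[[[-0.028,0,-0.0244,0,0,0,0.085],[-0.028,0,-0.0244,0,0,0,0.085],[-0.028,0,-0.0244,0,0,0,0.085],[-0.028,0,-0.0244,0,0,0,0.085],[-0.028,0,-0.0244,0,0,0,0.085]]]' 
python3 -m jog '[[[-0.028,0,-0.0244,0,0,0,0.085],[0,0.02,0,0,0,0,0.085],[0,0,0,0,0,0,0.085],[0,0,0,0,0,0,0.085]]]' 
python3 -c "
from h import *
to(386,-252,45,-4.9);snap('w10')
a=arm.grab_frame('scene')[:,:,::-1][180:260,210:340];b=arm.grab_frame('side')[:,:,::-1][190:260,230:330]
w=cv2.imread('pics/w10_full.png')
top=np.hstack([cv2.resize(a,(455,280),interpolation=2),cv2.resize(b,(345,280),interpolation=2)])
cv2.imwrite('pics/c10.png',np.vstack([top,cv2.resize(w[110:320,80:480],(800,420))])[:600])"
```

```text
time: 17.15
tcp_pos: [623.8, -76.1, 68.3]
orientation: [-1.569, 0.073, -0.062]
contact_force: [0.1, 0.1, 0.3]
grip_width: 0.993
time: 17.65
tcp_pos: [565.9, -120.4, 183.1]
orientation: [-1.571, 0.064, -0.069]
contact_force: [-0.6, 0.7, -1.2]
grip_width: 0.996
time: 18.15
tcp_pos: [414.6, -230.5, 181.9]
orientation: [-1.57, 0.066, -0.068]
contact_force: [0.7, -0.5, 0.8]
grip_width: 0.994
time: 18.55
tcp_pos: [386.0, -251.5, 161.6]
orientation: [-1.57, 0.067, -0.068]
contact_force: [-0.5, -0.7, 0.3]
grip_width: 0.993
t 18.55 tcp [ 385.981 -251.471  161.596] jaw -4.91 grip 84.8 F [-0.51  -0.708  0.271] j6 -0.5719809395062484 tilt [ 0. -1.  0.]
shift [ 0.     0.117 -0.001] norm 0.117
turn y -0.0 deg -0.014397320116586343
```

View pics/c10.png

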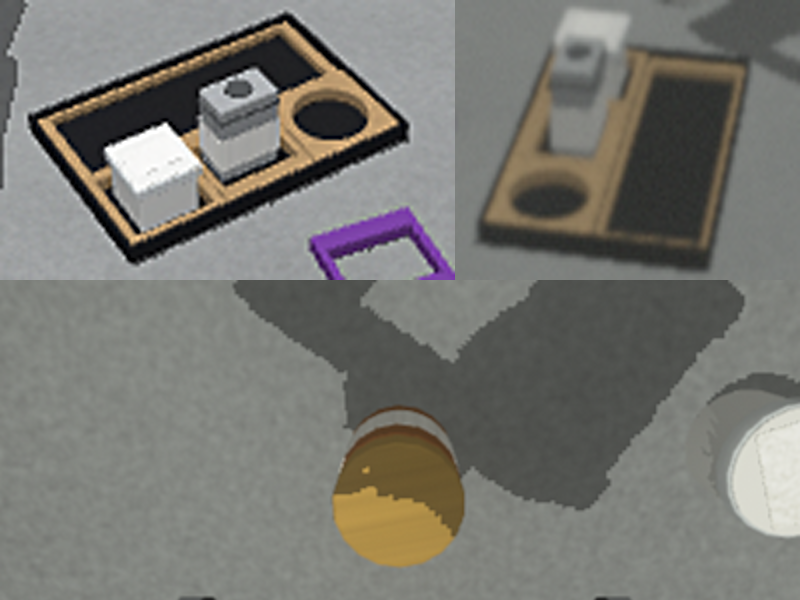

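```bash

python3 -c "
from h import *
p=W('w10',(279.3,221),76);print(p, W('w10',(332/2+80,221),76),W('w10',(465/2+80,221),76));to(*p,45,-4.9)
print('rtub', W('w10',(80+790/2,110+(470-280)/2),52))"
```

```text
[ 384.008 -254.639] [ 358.452 -252.459] [ 409.484 -256.812]
t 18.7 tcp [ 386.577 -251.468  161.96 ] jaw -4.86 grip 85.3 F [-0.586 -0.207  0.708] j6 -0.5721200647878558 tilt [ 0.001 -1.    -0.001]
shift [-0.002  0.117 -0.003] norm 0.117
turn y 0.001 deg 0.042168734518639894
rtub [ 547.359 -262.756]
```

```bash

python3 -m jog '[[[-0.002,0.03,-0.003,0,0,0,0.085],[0,0.03,0,0,0,0,0.085],[0,0.03,0,0,0,0,0.085],[0,0.018,0,0,0,0,0.085],[0,0.008,0,0,0,0,0.085]]]' 40
python3 -m jog '[[[0,0,0,0,0,0,0.085],[0,0,0,0,0,0,0.04],[0,0,0,0,0,0,0.04],[0,0,0,0,0,0,0.04],[0,0,0,0,0,0,0.04]]]' 40
python3 -m jog '[[[0,0,0,0,0,0,0.04],[0,0,0,0,0,0,0.04]]]' 50
python3 -c "
from h import *
to(641.1,96.5,180,-4.9)"
```

```text
time: 19.2
tcp_pos: [383.3, -253.7, 43.5]
orientation: [-1.568, 0.068, -0.065]
contact_force: [0.4, -0.4, -0.9]
grip_width: 0.994
time: 19.7
tcp_pos: [384.2, -255.1, 46.5]
orientation: [-1.571, 0.066, -0.069]
contact_force: [-1.9, 1.5, 5.8]
grip_width: 0.596
time: 19.9
tcp_pos: [384.2, -255.1, 46.6]
orientation: [-1.571, 0.066, -0.069]
contact_force: [-2.6, 0.4, 6.6]
grip_width: 0.594
t 19.9 tcp [ 384.211 -255.082   46.587] jaw -4.93 grip 50.7 F [-2.577  0.353  6.555] j6 -0.5800742203473119 tilt [ 0.002 -1.    -0.001]
shift [ 0.226 -0.134  0.372] norm 0.455
turn y -0.001 deg -0.029839288732588898
```

```bash

python3 -m jog '[[[0,-0.015,0,0,0,0,0.04],[0,-0.03,0,0,0,0,0.04],[0,-0.035,0,0,0,0,0.04],[0,-0.035,0,0,0,0,0.04],[0,-0.02,0,0,0,0,0.04]]]' 60
python3 -m jog '[[[0.0188,0,0.031,0,0,0,0.04],[0.0188,0,0.031,0,0,0,0.04],[0.0188,0,0.031,0,0,0,0.04],[0.0188,0,0.031,0,0,0,0.04],[0.0188,0,0.031,0,0,0,0.04]]]'
python3 -m jog '[[[0.0188,0,0.031,0,0,0,0.04],[0.0188,0,0.031,0,0,0,0.04],[0.0188,0,0.031,0,0,0,0.04],[0.0188,0,0.031,0,0,0,0.04],[0.0188,0,0.031,0,0,0,0.04]]]'
python3 -m jog '[[[0.0188,0,0.031,0,0,0,0.04],[0.0188,0,0.031,0,0,0,0.04],[0,0,0,0,0,0,0.04],[0,0,0,0,0,0,0.04]]]'
python3 -c "
from h import *
to(641.1,96.5,49.6,-4.9);snap('w11')
im=cv2.cvtColor(cv2.imread('pics/w11_full.png'),cv2.COLOR_BGR2HSV)
m=cv2.inRange(im,(8,80,60),(28,255,255));n,l,st,c=cv2.connectedComponentsWithStats(m)
for i in range(1,n):
  if st[i][4]>150: print(st[i],c[i])"
```

```text
time: 20.4
tcp_pos: [384.2, -254.9, 183.3]
orientation: [-1.572, 0.065, -0.07]
contact_force: [0.0, -1.0, -1.3]
grip_width: 0.587
time: 20.9
tcp_pos: [491.2, -106.8, 180.1]
orientation: [-1.57, 0.067, -0.068]
contact_force: [0.3, -0.3, -2.5]
grip_width: 0.585
time: 21.4
tcp_pos: [598.1, 39.6, 180.0]
orientation: [-1.57, 0.067, -0.067]
contact_force: [0.7, -0.1, -0.7]
grip_width: 0.587
time: 21.8
tcp_pos: [640.2, 97.3, 179.2]
orientation: [-1.57, 0.068, -0.066]
contact_force: [0.7, -0.5, -1.6]
grip_width: 0.591
t 21.8 tcp [640.175  97.319 179.199] jaw -4.86 grip 50.4 F [ 0.659 -0.509 -1.569] j6 0.17869715804156766 tilt [-0.001 -1.    -0.   ]
shift [ 0.001  0.13  -0.001] norm 0.13
turn y 0.001 deg 0.04108361610363431
[ 145  148  183  166 6429] [238.638 187.688]
[  218   225   125   144 13024] [280.139 295.406]
```

```bash

python3 -c "
from h import *
b=W('w11',(280.3,368.5),208.6);print(b,b+26*np.array([.0854,.9963]), W('w11',(218,305),208.6),W('w11',(343,305),208.6))"
python3 -m jog '[[[0.001,0.02,-0.001,0,0,0,0.04],[0,0.03,0,0,0,0,0.04],[0,0.03,0,0,0,0,0.04],[0,0.02,0,0,0,0,0.04],[0,0.01,0,0,0,0,0.04]]]'
python3 -m jog '[[[0,0.004,0,0,0,0,0.04],[0,0,0,0,0,0,0.04]]]'
python3 -c "
from h import *
to(641.1,96.5,49.6,-4.9)"
```

```text
[636.979  63.088] [639.199  88.992] [613.489  98.576] [666.345  94.181]
time: 22.35
tcp_pos: [639.8, 94.4, 67.9]
orientation: [-1.57, 0.071, -0.066]
contact_force: [-0.7, -0.3, -1.0]
grip_width: 0.587
time: 22.55
tcp_pos: [641.4, 95.2, 66.8]
orientation: [-1.57, 0.067, -0.069]
contact_force: [0.2, 0.3, -2.3]
grip_width: 0.588
t 22.55 tcp [641.435  95.224  66.795] jaw -4.97 grip 50.2 F [ 0.21   0.267 -2.285] j6 0.1771209684157984 tilt [ 0.001 -1.     0.   ]
shift [-0.001  0.017  0.001] norm 0.017
turn y -0.001 deg -0.06724723526008347
```

```bash

python3 -c "
from h import *
snap('w12')
a=cv2.imread('pics/w11_full.png')[150:400,150:410];b=cv2.imread('pics/w12_full.png')[150:400,150:410]
cv2.imwrite('pics/c12.png',cv2.resize(np.hstack([a,b]),(800,385)))"
```

```text
(no output)
```

View pics/c12.png

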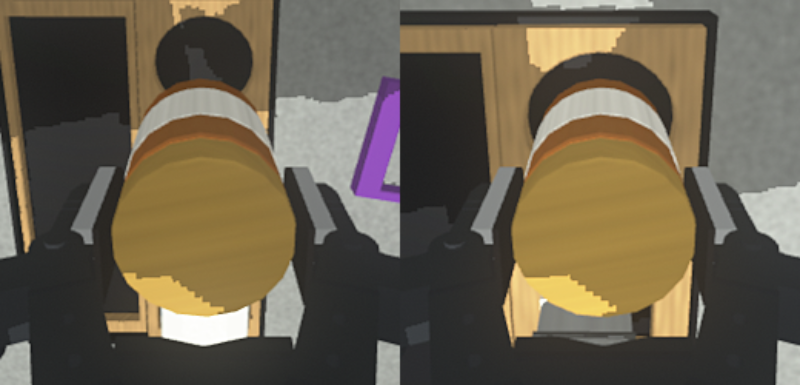

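```bash

python3 -c "
from h import *
print(W('w11',(282.6,297.6),208.6),W('w12',(282.6,297.6),96.2))
print('hole bottom/left/right',W('w12',(150+128/1.538,150+97/1.538),16),W('w12',(150+273/1.538,150+97/1.538),16),'top',W('w12',(150+200/1.538,150+53/1.538),16))
to(641.1,96.5,49.6)"
```

```text
[641.12   99.891] [642.317  97.784]
hole bottom/left/right [611.529 112.129] [672.554 106.849] top [643.499 128.419]
t 22.6 tcp [641.778  95.431  67.458] jaw -4.95 grip 50.3 F [ 0.944 -0.289 -2.236] j6 0.1771230988822758 tilt [ 0.002 -1.     0.   ]
shift [-0.001  0.018  0.001] norm 0.018
```

```bash

python3 -m jog '[[[-0.001,0.006,-0.001,0,0,0,0.04],[0,0.005,0,0,0,0,0.04],[0,0.003,0,0,0,0,0.04],[0,0.001,0,0,0,0,0.04],[0,0,0,0,0,0,0.04]]]'
python3 -m jog '[[[0,0.002,0,0,0,0,0.04],[0,0,0,0,0,0,0.04]]]'
```

```text
time: 23.1
tcp_pos: [640.0, 94.8, 50.7]
orientation: [-1.57, 0.068, -0.067]
contact_force: [0.1, 0.5, -1.3]
grip_width: 0.587
time: 23.3
tcp_pos: [640.5, 94.9, 49.8]
orientation: [-1.569, 0.067, -0.068]
contact_force: [-0.7, -0.2, 1.6]
grip_width: 0.59
```

```bash

python3 -m jog '[[[0,0,0,0,0,0,0.085],[0,0,0,0,0,0,0.085],[0,0,0,0,0,0,0.085],[0,-0.01,0,0,0,0,0.085],[0,-0.03,0,0,0,0,0.085]]]' 
python3 -m jog '[[[0,-0.04,0,0,0,0,0.085],[0,-0.04,0,0,0,0,0.085],[0,-0.02,0,0,0,0,0.085],[-0.0088,0,-0.0379,0,0,0,0.05],[-0.0088,0,-0.0379,0,0,0,0.05]]]' 
python3 -m jog '[[[-0.0088,0,-0.0379,0,0,0,0.05],[-0.0088,0,-0.0379,0,0,0,0.05],[-0.0088,0,-0.0379,0,0,0,0.05],[-0.0088,0,-0.0379,0,0,0,0.05],[-0.0088,0,-0.0379,0,0,0,0.05]]]'
python3 -m jog '[[[-0.0088,0,-0.0379,0,0,0,0.05],[-0.0088,0,-0.0379,0,0,0,0.05],[-0.0088,0,-0.0379,0,0,0,0.05],[-0.0088,0,-0.0379,0,0,0,0.05],[-0.0088,0,-0.0379,0,0,0,0.05]]]'
python3 -m jog '[[[-0.0088,0,-0.0379,0,0,0,0.05],[-0.0088,0,-0.0379,0,0,0,0.05],[0,0,0,0,0.125,0,0.05],[0,0,0,0,0.125,0,0.05],[0,0,0,0,0.125,0,0.05]]]'
python3 -m jog '[[[0,0,0,0,0.125,0,0.05],[0,0,0,0,0.125,0,0.05],[0,0,0,0,0.125,0,0.05],[0,0,0,0,0.125,0,0.05],[0,0,0,0,0.125,0,0.05]]]'
python3 -m jog '[[[0,0,0,0,0.125,0,0.05],[0,0,0,0,0.125,0,0.05],[0,0,0,0,0,0,0.05]]]'
python3 -c "
from h import *
to(473,-423,100,-76.7);snap('w13',None,1.4)"
```

```text
time: 23.8
tcp_pos: [638.2, 94.6, 86.3]
orientation: [-1.571, 0.073, -0.062]
contact_force: [0.7, 0.5, 0.3]
grip_width: 0.994
time: 24.3
tcp_pos: [616.2, 20.6, 191.0]
orientation: [-1.57, 0.063, -0.068]
contact_force: [0.9, -0.4, 0.2]
grip_width: 0.685
time: 24.8
tcp_pos: [555.4, -165.7, 190.1]
orientation: [-1.57, 0.066, -0.068]
contact_force: [0.1, -0.0, 0.5]
grip_width: 0.586
time: 25.3
tcp_pos: [495.2, -350.8, 190.1]
orientation: [-1.57, 0.067, -0.068]
contact_force: [0.4, -1.2, -0.1]
grip_width: 0.585
time: 25.8
tcp_pos: [471.6, -423.8, 189.8]
orientation: [-1.54, 0.366, -0.367]
contact_force: [0.0, -0.4, -0.6]
grip_width: 0.585
time: 26.3
tcp_pos: [471.8, -423.3, 189.9]
orientation: [-1.399, 0.848, -0.85]
contact_force: [0.2, -0.4, 0.8]
grip_width: 0.584
time: 26.6
tcp_pos: [471.9, -423.3, 189.9]
orientation: [-1.311, 1.035, -1.036]
contact_force: [-0.1, -0.0, -0.5]
grip_width: 0.585
t 26.6 tcp [ 471.864 -423.346  189.854] jaw -76.61 grip 50.0 F [-0.142 -0.016 -0.506] j6 0.5475504230800231 tilt [ 0.001 -1.     0.001]
shift [-0.     0.09   0.001] norm 0.09
turn y 0.002 deg 0.09118713924705446
```

View pics/w13.png

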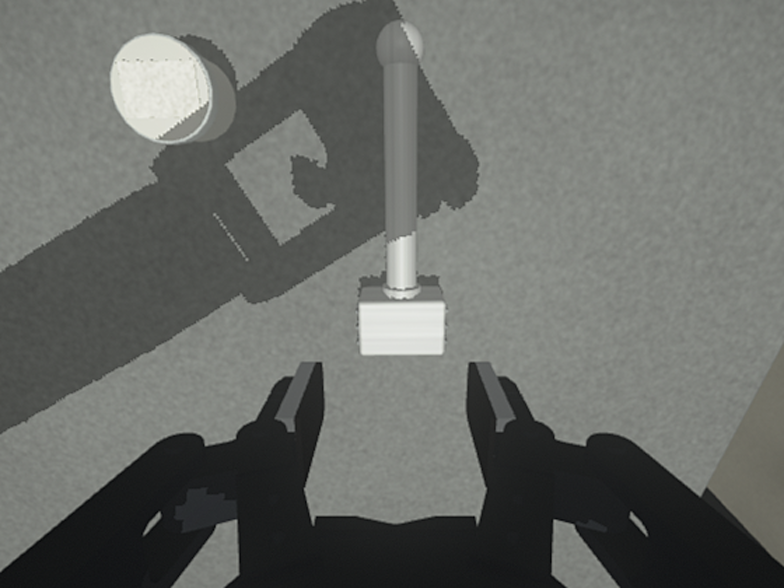

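```bash

python3 -c "
from h import *
w=lambda u,v,z:W('w13',(u/1.4,v/1.4),z)
H=w(402,328.5,40);K=w(399.5,46,18);d=K-H;L=np.linalg.norm(d);u=d/L
e=w(402,22,18)
face=w(402,302,40)
print('head',H,'knob',K,L,'dir',np.degrees(np.arctan2(u[1],u[0])),'size',np.linalg.norm(w(360,302,40)-w(446,302,40)),np.linalg.norm(w(360,302,40)-w(360,355,40)))
B=H+43*u;print('grasp',B,'mid',H+89*u,'from face',face+22*u)
to(*B,8,-76.6)"
```

```text
head [ 433.252 -436.944] knob [ 611.737 -392.143] 184.02230195072184 dir 14.090606630233852 size 60.10927353462552 40.55361104270527
grasp [ 474.958 -426.475] mid [ 519.574 -415.276] from face [ 473.907 -426.88 ]
t 26.65 tcp [ 471.851 -423.346  189.719] jaw -76.4 grip 50.3 F [ 0.001 -0.684  0.703] j6 0.5438411737713655 tilt [ 0.001 -1.     0.   ]
shift [0.004 0.182 0.002] norm 0.182
turn y 0.004 deg 0.20279813632303956
```

```bash

python3 -m jog '[[[0.004,0.03,0.002,0,-0.009,0,0.05],[0,0.035,0,0,0,0,0.05],[0,0.035,0,0,0,0,0.05],[0,0.03,0,0,0,0,0.05],[0,0.02,0,0,0,0,0.05]]]'
python3 -m jog '[[[0,0.01,0,0,0,0,0.05],[0,0.006,0,0,0,0,0.05],[0,0,0,0,0,0,0.05]]]'
python3 -c "
from h import *
to(475,-426.5,8,-75.9)"
```

```text
time: 27.15
tcp_pos: [473.9, -425.9, 36.4]
orientation: [-1.316, 1.027, -1.022]
contact_force: [-0.7, -0.5, 0.2]
grip_width: 0.585
time: 27.45
tcp_pos: [474.8, -426.8, 23.2]
orientation: [-1.315, 1.027, -1.027]
contact_force: [0.3, 1.8, -0.1]
grip_width: 0.583
t 27.45 tcp [ 474.821 -426.805   23.227] jaw -75.97 grip 49.8 F [ 0.324  1.778 -0.118] j6 0.5358098171905675 tilt [ 0. -1.  0.]
shift [-0.     0.015  0.   ] norm 0.015
turn y -0.001 deg -0.06761500409199073
```

```bash

python3 -m jog '[[[0,0.006,0,0,0,0,0.05],[0,0.006,0,0,0,0,0.05],[0,0.004,0,0,0,0,0.05],[0,0,0,0,0,0,0.05]]]' 80
python3 -m jog '[[[0,0,0,0,0,0,0.01],[0,0,0,0,0,0,0.01],[0,0,0,0,0,0,0.01],[0,0,0,0,0,0,0.01],[0,0,0,0,0,0,0.01]]]' 80
python3 -m jog '[[[0,0,0,0,0,0,0.01],[0,0,0,0,0,0,0.01]]]'
```

```text
time: 27.85
tcp_pos: [474.4, -426.4, 6.2]
orientation: [-1.315, 1.029, -1.027]
contact_force: [-0.3, 0.4, -0.9]
grip_width: 0.583
time: 28.35
tcp_pos: [474.9, -426.9, 7.6]
orientation: [-1.315, 1.027, -1.029]
contact_force: [-0.4, 0.6, 3.0]
grip_width: 0.228
time: 28.55
tcp_pos: [474.9, -427.0, 7.7]
orientation: [-1.315, 1.027, -1.029]
contact_force: [-0.7, 1.6, 5.4]
grip_width: 0.219
```

```bash

python3 -m jog '[[[0,-0.005,0,0,0,0,0.01],[0,-0.005,0,0,0,0,0.01],[0,-0.005,0,0,0,0,0.01],[0,0,0,0,0,0,0.01],[0,0,0,0,0,0,0.01]]]' 100
python3 -c "
from h import *
s=arm.sense();print(s['ft_torque'],s['contact_force'],s['grip_width'])
c=arm.camera_info('side');snap('w14')
a=cv2.imread('pics/w13_full.png')[150:300,180:400];b=cv2.imread('pics/w14_full.png')[90:400,150:420]
s=arm.grab_frame('side')[:,:,::-1][120:200,250:370]
cv2.imwrite('pics/c14.png',np.hstack([cv2.resize(b,(340,390)),cv2.resize(s,(460,390),interpolation=2)]))"
```

```text
time: 29.05
tcp_pos: [474.6, -426.6, 21.8]
orientation: [-1.315, 1.028, -1.028]
contact_force: [0.6, -0.5, -4.2]
grip_width: 0.218
[-0.031 -0.027 -0.057] [ 0.574 -0.468 -4.176] 0.2178469773324533
```

```bash

python3 -c "
from h import *
print(ray('scene',(178,350),0))"
python3 -m jog '[[[0,-0.015,0,0,0,0,0.01],[0,-0.025,0,0,0,0,0.01],[0,-0.03,0,0,0,0,0.01],[0,-0.025,0,0,0,0,0.01],[0,-0.015,0,0,0,0,0.01]]]'
python3 -m jog '[[[0,0,0,0,-0.07,0,0.01],[0,0,0,0,-0.1,0,0.01],[0,0,0,0,-0.1,0,0.01],[0,0,0,0,-0.1,0,0.01],[0,0,0,0,-0.1,0,0.01]]]'
python3 -m jog '[[[0,0,0,0,-0.1,0,0.01],[0,0,0,0,-0.1,0,0.01],[0,0,0,0,-0.1,0,0.01],[0,0,0,0,-0.1,0,0.01],[0,0,0,0,-0.1,0,0.01]]]'
python3 -m jog '[[[0,0,0,0,-0.1,0,0.01],[0,0,0,0,-0.1,0,0.01],[0,0,0,0,-0.07,0,0.01],[0,0,0,0,0,0,0.01]]]'
python3 -c "
from h import *
to(541.1,-28.7,131,-4.9)"
```

```text
[ 808.921 -406.964]
time: 29.65
tcp_pos: [475.4, -427.4, 135.9]
orientation: [-1.315, 1.024, -1.032]
contact_force: [-0.4, -0.3, -3.5]
grip_width: 0.221
time: 30.15
tcp_pos: [474.5, -426.5, 131.9]
orientation: [-1.466, 0.667, -0.665]
contact_force: [-1.0, -0.0, -3.9]
grip_width: 0.222
time: 30.65
tcp_pos: [474.5, -426.5, 131.9]
orientation: [-1.553, 0.277, -0.276]
contact_force: [-0.5, 0.2, -3.5]
grip_width: 0.218
time: 31.05
tcp_pos: [474.5, -426.6, 131.9]
orientation: [-1.569, 0.068, -0.068]
contact_force: [-0.4, 0.4, -2.7]
grip_width: 0.22
t 31.05 tcp [ 474.531 -426.576  131.89 ] jaw -4.96 grip 18.8 F [-0.377  0.371 -2.731] j6 -0.7036453025433563 tilt [-0. -1.  0.]
shift [0.032 0.001 0.402] norm 0.403
turn y -0.001 deg -0.05526114639631885
```

```bash

python3 -m jog '[[[0.002,0,0.02,0,0,0,0.01],[0.0025,0,0.03,0,0,0,0.01],[0.0025,0,0.032,0,0,0,0.01],[0.0025,0,0.032,0,0,0,0.01],[0.0025,0,0.032,0,0,0,0.01]]]'
python3 -m jog '[[[0.0025,0,0.032,0,0,0,0.01],[0.0025,0,0.032,0,0,0,0.01],[0.0025,0,0.032,0,0,0,0.01],[0.0025,0,0.032,0,0,0,0.01],[0.0025,0,0.032,0,0,0,0.01]]]'
python3 -m jog '[[[0.0025,0,0.032,0,0,0,0.01],[0.0025,0,0.032,0,0,0,0.01],[0.0025,0,0.025,0,0,0,0.01],[0,0,0.007,0,0,0,0.01],[0,0,0,0,0,0,0.01]]]'
python3 -m jog '[[[0,0,0,0,0,0,0.01]]]'
python3 -c "
from h import *
to(541.1,-28.7,11,-4.9);snap('w15')"
```

```text
time: 31.55
tcp_pos: [499.3, -281.0, 132.1]
orientation: [-1.569, 0.07, -0.07]
contact_force: [0.6, -0.2, -3.7]
grip_width: 0.218
time: 32.05
tcp_pos: [525.7, -122.7, 132.2]
orientation: [-1.57, 0.07, -0.07]
contact_force: [0.1, -0.1, -3.8]
grip_width: 0.22
time: 32.55
tcp_pos: [541.4, -28.3, 132.0]
orientation: [-1.57, 0.068, -0.068]
contact_force: [-0.1, -0.3, -2.2]
grip_width: 0.218
time: 32.65
tcp_pos: [541.4, -29.8, 132.0]
orientation: [-1.57, 0.069, -0.069]
contact_force: [0.6, -1.1, -4.6]
grip_width: 0.218
t 32.65 tcp [541.351 -29.825 132.04 ] jaw -5.06 grip 18.6 F [ 0.602 -1.146 -4.588] j6 -0.034645610063721556 tilt [-0. -1. -0.]
shift [-0.     0.121  0.001] norm 0.121
turn y -0.003 deg -0.1556407192673106
```

```bash

python3 -m jog '[[[0,0.02,0.001,0,0,0,0.01],[0,0.03,0,0,0,0,0.01],[0,0.03,0,0,0,0,0.01],[0,0.015,0,0,0,0,0.01],[0,0.005,0,0,0,0,0.01]]]'
python3 -m jog '[[[0,0.004,0,0,0,0,0.01],[0,0.004,0,0,0,0,0.01],[0,0.003,0,0,0,0,0.01],[0,0,0,0,0,0,0.01]]]'
python3 -m jog '[[[0,0.003,0,0,0,0,0.01],[0,0.003,0,0,0,0,0.01],[0,0,0,0,0,0,0.01]]]'
python3 -c "
from h import *
to(541.1,-28.7,10.7,-4.9)"
```

```text
time: 33.2
tcp_pos: [540.4, -28.7, 30.2]
orientation: [-1.569, 0.072, -0.067]
contact_force: [-0.1, -0.2, -4.2]
grip_width: 0.219
time: 33.6
tcp_pos: [541.8, -28.0, 21.3]
orientation: [-1.57, 0.068, -0.069]
contact_force: [0.5, -0.3, -3.7]
grip_width: 0.22
time: 33.9
tcp_pos: [541.2, -27.9, 14.5]
orientation: [-1.57, 0.069, -0.068]
contact_force: [-0.3, 0.4, -3.9]
grip_width: 0.216
t 33.9 tcp [541.239 -27.924  14.483] jaw -4.98 grip 18.4 F [-0.271  0.358 -3.929] j6 -0.03282050286004895 tilt [-0.001 -1.     0.   ]
shift [-0.     0.004 -0.001] norm 0.004
turn y -0.001 deg -0.08039577360203509
```

Below the inlay top already (underside ≈6.8 mm), still hanging free; last few mm.

```bash

python3 -m jog '[[[0,0.002,0,0,0,0,0.01],[0,0.001,0,0,0,0,0.01],[0,0.001,0,0,0,0,0.01],[0,0,0,0,0,0,0.01]]]'
python3 -m jog '[[[0,0.001,0,0,0,0,0.01],[0,0,0,0,0,0,0.01]]]'
```

```text
time: 34.3
tcp_pos: [541.6, -28.0, 10.9]
orientation: [-1.57, 0.068, -0.068]
contact_force: [-0.4, -0.1, -3.8]
grip_width: 0.218
time: 34.5
tcp_pos: [541.7, -28.0, 10.7]
orientation: [-1.57, 0.068, -0.068]
contact_force: [-3.9, 0.6, 3.3]
grip_width: 0.218
```

```bash

python3 -m jog '[[[0,0,0,0,0,0,0.045],[0,0,0,0,0,0,0.045],[0,0,0,0,0,0,0.045],[0,-0.008,0,0,0,0,0.045],[0,-0.02,0,0,0,0,0.045]]]' 
python3 -m jog '[[[0,-0.04,0,0,0,0,0.045],[0,-0.05,0,0,0,0,0.045],[0,-0.05,0,0,0,0,0.045],[0,-0.04,0,0,0,0,0.045],[0.04,0,0.02,0,0,0,0.045]]]' 
python3 -m jog '[[[0,0,0,0,0,0,0.045],[0,0,0,0,0,0,0.045]]]' 
python3 -c "
from h import *
to(585,-10,220);snap('w16')
a=arm.grab_frame('scene')[:,:,::-1];b=arm.grab_frame('side')[:,:,::-1]
cv2.imwrite('pics/fs.png',a);cv2.imwrite('pics/fd.png',b)
w=cv2.imread('pics/w16_full.png')[0:310,60:420]
r=np.vstack([cv2.resize(a[160:270,200:350],(400,293),interpolation=2),cv2.resize(b[180:270,210:340],(400,277),interpolation=2)])
cv2.imwrite('pics/c16.png',np.hstack([cv2.resize(w,(400,344)),r[:344]]) if 0 else np.hstack([np.vstack([cv2.resize(w,(400,344)),np.zeros((226,400,3),np.uint8)]),r]))"
```

```text
time: 35.0
tcp_pos: [540.4, -27.9, 37.0]
orientation: [-1.569, 0.071, -0.066]
contact_force: [-0.1, 0.2, 0.1]
grip_width: 0.526
time: 35.5
tcp_pos: [584.5, -13.0, 229.5]
orientation: [-1.571, 0.057, -0.083]
contact_force: [1.6, -0.9, 2.1]
grip_width: 0.527
time: 35.7
tcp_pos: [583.2, -11.3, 217.3]
orientation: [-1.57, 0.069, -0.067]
contact_force: [1.0, -0.1, 0.3]
grip_width: 0.526
t 35.7 tcp [583.194 -11.299 217.283] jaw -4.95 grip 44.9 F [ 1.043 -0.085  0.267] j6 0.003662175820753755 tilt [-0.002 -1.    -0.   ]
shift [ 0.002 -0.003  0.001] norm 0.004
```

View pics/c16.png

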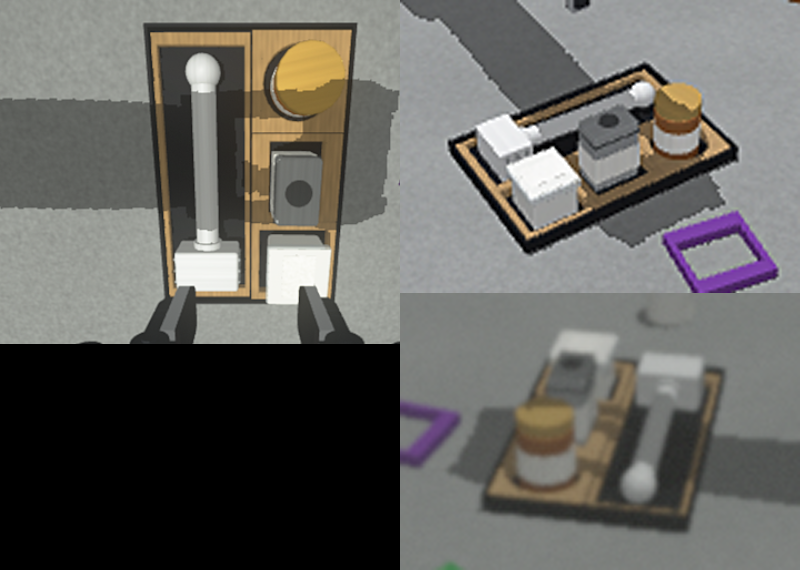

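```bash

python3 -c "
from h import *
w=lambda u,v,z:W('w16',(60+u/1.111,v/1.111),z)
ex=np.array([.9963,-.0854]);ey=np.array([.0854,.9963]);C=np.array([588.9,13.7])
for n,p,t in [('jar',w(311.5,77,79),C+45*ex+87*ey),('tin',w(297,189,81),C+45*ex),('tub',w(298,270,55),C+45*ex-87*ey)]: print(n,p,t,np.array([(p-t)@ex,(p-t)@ey]))
H=w(208,272,43);K=w(203,72,20);d=K-H;u=d/np.linalg.norm(d);M=H+89*u-(C-44*ex)
print(np.linalg.norm(d),np.degrees(np.arctan2(u[1],u[0])),M@ex,M@ey,'corner',w(144,24,18),'exp',C-92*ex+135*ey)
# cross-check jar/tin tops with scene & hex/rtub start vs end diff
a=cv2.imread('pics/scene0.png').astype(int);b=cv2.imread('pics/fs.png').astype(int)
for n,(x,y) in {'hex':(350,148),'rtub':(181,245)}.items(): print(n,abs(a-b)[y-14:y+14,x-14:x+14].mean())
"
```

```text
jar [640.495  94.328] [641.163  96.535] [-0.477 -2.256]
tin [625.955  12.235] [633.733   9.857] [-7.953  1.705]
tub [626.805 -69.693] [626.304 -76.821] [-0.109  7.145]
182.77845166431203 85.3743183463443 2.116607356241622 1.8355640616552849 corner [508.616 154.913] exp [508.769 156.057]
hex 2.121173469387755
rtub 1.2691326530612246
```

```bash

python3 -c "
from h import *
from scipy.optimize import minimize
ex=np.array([.9963,-.0854]);ey=np.array([.0854,.9963]);C=np.array([588.9,13.7])
T={'tub':(C+45*ex-87*ey,30,30,43,55),'tin':(C+45*ex,18,28,3,81),'jar':(C+45*ex+87*ey,26,26,3,79)}
s=np.load('pics/w16.npy',allow_pickle=True).item();c=arm.camera_info('wrist')
M=np.eye(4);M[:3,:3]=Ro.from_rotvec(s['orientation']).as_matrix();M[:3,3]=s['tcp_pos'];M=np.linalg.inv(M@c['T_tool_cam'])
pw=lambda X:(lambda q:q[:2]/q[2])(c['camera_matrix']@(M[:3,:3]@X+M[:3,3]))
im=cv2.imread('pics/w16_full.png')
for n,dx,dy in[('tub',0,0),('tin',-8,0),('jar',0,-2)]:
    p,a,b,z0,z1=T[n]
    for z in(z0,z1): print(n,z,[pw(np.array([*(p+(dx+i*a)*ex+(dy+j*b)*ey),z])).round(0).tolist() for i,j in[(-1,1),(1,1),(1,-1),(-1,-1)]])
g=cv2.cvtColor(im,cv2.COLOR_BGR2GRAY)
print('col 328',g[195:290:2,328].tolist());print('row 255',g[255,285:375:2].tolist())
print('tin col 325',g[125:215:2,325].tolist());print('tin row 160',g[160,290:365:2].tolist())
"
```

```text
tub 43 [[299.0, 219.0], [356.0, 219.0], [352.0, 270.0], [299.0, 269.0]]
tub 55 [[300.0, 222.0], [359.0, 222.0], [355.0, 275.0], [299.0, 275.0]]
tin 3 [[303.0, 134.0], [335.0, 134.0], [333.0, 184.0], [302.0, 184.0]]
tin 81 [[308.0, 140.0], [349.0, 140.0], [345.0, 202.0], [306.0, 202.0]]
jar 3 [[304.0, 51.0], [355.0, 51.0], [352.0, 104.0], [303.0, 104.0]]
jar 79 [[310.0, 34.0], [375.0, 33.0], [370.0, 102.0], [309.0, 102.0]]
col 328 [115, 115, 116, 115, 117, 162, 102, 55, 101, 151, 149, 149, 149, 145, 207, 239, 245, 246, 243, 250, 251, 249, 249, 248, 248, 247, 249, 248, 249, 248, 248, 255, 251, 222, 220, 219, 212, 204, 204, 143, 96, 85, 79, 80, 60, 60, 61, 58]
row 255 [66, 178, 175, 176, 88, 74, 73, 125, 241, 245, 245, 245, 245, 245, 240, 245, 245, 246, 245, 247, 249, 248, 248, 248, 250, 251, 252, 251, 254, 237, 244, 244, 244, 244, 246, 191, 174, 62, 58, 165, 161, 161, 160, 164, 160]
tin col 325 [171, 71, 39, 41, 41, 39, 149, 133, 82, 111, 117, 118, 118, 117, 117, 118, 119, 117, 121, 78, 66, 67, 68, 68, 68, 67, 67, 67, 69, 68, 66, 118, 117, 117, 117, 116, 117, 117, 116, 132, 167, 105, 55, 101, 151]
tin row 160 [100, 104, 104, 107, 100, 103, 65, 131, 122, 83, 107, 115, 114, 114, 116, 113, 111, 117, 116, 115, 114, 116, 111, 113, 114, 116, 111, 113, 111, 112, 90, 103, 98, 98, 95, 106, 98, 102]
```

```bash
python3 -c "
from workcell import arm
print(arm.close_job(), arm.sense()['time'])"
```

```text
the job is handed in; nothing more can be done
the job is handed in; nothing more can be done
```

The kit is packed and handed in at about 36 s of the 99 s. The tin, tub, jar and mallet are all in their own openings, each set down under force feedback. I carried the mallet at its balance point, where the wrist felt its full weight and almost no moment.

Positions from the last wrist picture, as offsets from the centre of each opening:

| Thing | Offset | Limit | Upright or angle |
|---|---|---|---|
| Square tub | about 1–2 mm | 12 mm | outline matches a seated tub |
| Round jar | about 2 mm | 12 mm | looked upright, not measured |
| Spice tin | about 8 mm towards the robot, against the opening's wall | 12 mm | base and top edges match an upright, seated tin |
| Mallet | 2 mm across, 2 mm along | 18 mm and 14 mm | within about 1° of the opening |

The picture areas around the round tub and the six-sided jar look the same as at the start.

**Disagreements:**
- **Finger length:** the fingertips sit well behind where `finger_overhang` puts them. My first close on the tub landed on top of its lid, pressing about 12 N. I reopened, went 18 mm lower and gripped it properly. The tin was lifted by only its top few millimetres, before I knew this.
- **Tub offset:** my first hand reading gave 7 mm. Projecting the lid outline into the picture showed that was a misread edge.
- **Tin offset:** it was centred when released at the tool position, and I don't know what moved it to the wall.

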